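Build up the body mandrel

TASK

Build up the bench mandrel for a conical instrument body: slide the large wooden former onto the bar until it is up against the sprung collar, then the small former up against the large one, then fit the aluminium end cap, window up and open end first, and press the whole stack back against the collar's spring until the catch snaps up into the cap's window and holds everything. Press only as hard as the springs need: never lean on the mandrel with more than about 3.5 kg, and leave the other things on the bench where they are.

Things in the scene. Friction and masses are not known exactly. Their poses are not given: they have to be found in the camera images.
- mandrel: Bench mandrel, fixed: grey clamp block (60 x 56 mm, 126 high, face at x = -35 mm; foot plate to x = -10 mm) holding a level 16 mm steel bar, axis 100 mm above the bench at y = 0. Origin on the bench under the bar's axis; x runs along the bar to its free end. Nominal: thrust collar's free face at x = 6 mm, bar's tip at x = 106 mm (last 10 mm taper to 7 mm diameter).
- axis (a point): Point on the bar's axis above the mandrel's origin, same axes. The bar was clamped by hand: bar, collar and catch together sit up to 14 mm farther in or out along x than nominal, differently each time and not measured. The bar does not slip in the clamp.
- collar (a joint): How far the sprung thrust collar (34 mm disc on the bar) is pushed back towards the block, m: 0 free, 0.006 hard stop. Spring: 1.5 N at first plus 2 N per mm, damped (80 N s/m). The catch snaps into the cap when the collar is 3 mm in.
- catch (a joint): How far the spring catch in the top of the bar is pressed down, m: 0 up (4.5 mm proud of the bar), 0.0045 flush. 6 mm wide; upright face (top edge rounded 1.5 mm) at x = 83 mm (nominal) faces the collar; from it a 25 degree ramp falls towards the tip. Parts pushed on from the tip press it down (up to about 6 N of push) and cannot come back over it.
- big: Large former: octagonal wooden block, 40 mm long (along x), 56 mm across flats, with a 19 mm bore right through along its x axis. It stands on a flat, bore level; two flats are upright, square to its y axis. Either end may go first. Origin: centre of its underside. About 80 g.
- big_mid (a point): The middle of the large former's bore, 28 mm above its origin.
- small: Small former: octagonal wooden block, 30 mm long (along x), 40 mm across flats, with a 19 mm bore right through along its x axis. It stands on a flat, bore level; two flats are upright, square to its y axis. Either end may go first. Origin: centre of its underside. About 40 g.
- small_mid (a point): The middle of the small former's bore, 20 mm above its origin.
- cap: End cap: octagonal aluminium, 46 mm long (along x), 40 mm across flats, standing on a flat with its window up. 19 mm bore, 42 mm deep, open at the -x end, closed at +x; fitted, its x points as the mandrel's. The window in its top runs from 10 to 25 mm behind the open end; the catch snaps into it. Upright flats square to its y axis. Origin: centre of its underside. About 110 g.
- cap_mid (a point): The middle of the cap's length on its bore axis, 20 mm above its origin, 23 mm behind the open end.
- marker: Bystander: marker pen lying along its x axis, 135 x 13 x 13 mm; its origin is the centre of its underside.
- glue: Bystander: glue bottle, upright, 38 mm diameter, 112 mm high; its origin is the centre of its underside.
- jar: Bystander: small screw-top jar, 48 mm diameter, 50 mm high; its origin is the centre of its underside.
- roll: Bystander: paper roll standing on end, 84 mm diameter, 50 mm high; its origin is the centre of its underside.
- driver: Bystander: screwdriver lying along its x axis, 150 mm long; its origin is the centre of its underside.
- wedge: Bystander: wooden wedge block, 75 x 30 x 18 mm; its origin is the centre of its underside.
- tube: Bystander: flute foot tube with keys lying along its x axis, 180 mm long, 26 mm high; its origin is the centre of its underside.
There are look-alikes about, which are no part of the job. Leave any black or turquoise look-alike of the cap alone.

How it is judged:
By the outcome, as a careful person would: the job done as asked, in the order asked, and still so for the second after the job is handed in, with the robot touching nothing.
It also fails if it takes over 72 s, if anything falls off the work surface, if the arm or the gripper's body presses on something with over 40 N, if the wrist force passes 120 N, or if a joint passes its speed limit or range.

ROBOT

A 6-joint arm with a two-finger parallel gripper is mounted at the origin on the work surface. World frame = base frame: x ahead of the robot, y to its left, z up, the work surface at z = 0. Lengths are in m, angles in rad, forces in N, time in s.
With the tool pointing down it reaches from about 0.375 to 0.975 m from the base axis. Payload 3.8 kg.
Tool frame: the origin (TCP) lies at the very end of the fingers, on their centre line; the grasp point (between the pads) lies 19 mm behind it; z points along the fingers, y is the direction in which the jaws open and shut (so a half turn about z gives the same grasp; the last joint's range is limited). The gripper opens to 85 mm and grips with 20 to 120 N. Pads are 22 mm wide; open, the fingers measure 114 mm over their backs; the gripper's body (76 mm by 85 mm) begins 54 mm behind the grasp point. The pads swing forward as they close: fully open they stand 13 mm farther back than shut.
Start: joints at [1.22, 0.264, 1.604, -0, 1.274, -0.037], TCP at [0.208, 0.642, 0.231] pointing down, gripper open.
Joint ranges: [-2.63, 2.63], [-0.94, 2.18], [0.31, 2.57], [-1.31, 4.45], [0, 2.66], [-2.55, 2.55]. Speed limits (rad/s): [2.57, 2.57, 3.14, 3.14, 3.14, 3.14].

INTERFACE

Orientations are given as a rotation vector (axis times angle).
In Python, from workcell import read_state, read_camera, camera_info, finish_job gives the robot as it stands. The module is installed in compiled form; this text tells all that it offers.
- The arm moves only by the tool play_rows, never from a script. Its argument "motion" is a list of rows, each a list of 5 numbers: the shift along the tool's x, y, z in units of 1000 mm (1.0 is 1000 mm), then the turn about the tool's z in units of 2 pi rad (1.0 is 2 pi rad), then the finger opening in mm, from 0 to 85.4. A call has 1 to 5 rows; each row shifts and turns the commanded pose from where the row before left it, along the tool's axes as they then stand; what a row does not reach is not made up. A row lasts 1/8 s, in which the tool goes at most 62.5 mm and 10.7 degrees, less where a joint would pass 70% of its speed; a pose out of reach is approached as far as the arm can. A call with a number of a shift or a turn outside -1 to 1 is refused whole. A call with a gripper value outside its range is refused whole. The fingers move at their own pace and stop on an object; "squeeze" is the grip in N (left out, the last holds). Time passes only in rows, so rows that do not move let the fingers close. It gives the time, the measured TCP pose, the force and the opening at its end, in the units of the state.
- read_state(): the state, without advancing time (a new reading comes with each control period).
- read_camera(name): name is "scene" or "top" or "wrist"; returns the picture (384x512x3 uint8, red, green, blue); there is no depth.
- camera_info(name): a dict with "intrinsics" (3x3 intrinsics, pixels), "dist_coeffs" ([k1, k2, p1, p2, k3] as OpenCV has them; the pictures are not rectified), "pose" (4x4, takes a point from camera to world coordinates). Camera axes: x right, y down, z forward; pixel columns grow to the right and rows downward; lengths in m; the calibration is good to about 2 mm. A picture is of the moment at which its call begins: read the wrist's pose just before it. camera_info takes no time and is no camera call; for the wrist camera it gives the pose at the moment of the call.
- finish_job(): hands the job in, once; it reports no verdict.
The state is a dict: "time": time; "q": joint angles; "joint_vel": joint speeds; "joint_torque": joint torques, N m; "tool_pos": TCP position; "tcp_rot": TCP orientation; "wrist_force": force on the tool from outside, world axes, zero at the start; "torque": the same for the moment, N m; "width": opening from 0.0 (shut) to 1.0 (fully open).
Only numpy, scipy, OpenCV 4.12 (cv2) and the standard library are available. Lean on these libraries where they do the work, as an engineer would, in place of code of your own. Each camera call takes 0.05 s, during which the arm holds its last target. There are 200 camera calls.

## Working session

There is one attempt and no reset: what is moved stays moved. The work goes in short steps, Python scripts to look and compute and a tool call to move; the robot and the scene stay as the last step left them, time stands still between calls to the robot, and variables do not carry over. Pictures are saved under pics/ and viewed, about 8 in all and at most 12, crops included, and the job is handed in when it is done.

Besides the shell and the picture viewer there is one more tool, called after "Request:" by a JSON object that holds its "method" and its "body". play_rows: Moves the arm, as the interface text tells. Shifts and turns lie within -1 to 1; 1 stands for 1000 mm of shift or 2 pi rad of turn. Its arguments: {"type":"object","properties":{"motion":{"type":"array","items":{"type":"array","items":{"type":"number"}}},"squeeze":{"type":"number"}},"required":["motion"]}

```bash
mkdir -p pics; cat > h.py <<'E'
import numpy as np, cv2
from scipy.spatial.transform import Rotation as R
from workcell import *
def ray(name,uv,info=None):
    i=info or camera_info(name); K=np.array(i["intrinsics"]);D=np.array(i["dist_coeffs"]);T=np.array(i["pose"])
    p=cv2.undistortPoints(np.array(uv,float).reshape(-1,1,2),K,D).reshape(-1,2)
    d=np.c_[p,np.ones(len(p))]@T[:3,:3].T
    return T[:3,3],d
def onz(name,uv,z,info=None):
    o,d=ray(name,uv,info); return o+d*((z-o[2])/d[:,2])[:,None]
def proj(name,P,info=None):
    i=info or camera_info(name); T=np.linalg.inv(np.array(i["pose"]))
    return cv2.projectPoints(np.array(P,float).reshape(-1,1,3),cv2.Rodrigues(T[:3,:3])[0],T[:3,3],np.array(i["intrinsics"]),np.array(i["dist_coeffs"]))[0].reshape(-1,2)
def save(name,f):
    im=cv2.cvtColor(read_camera(name),cv2.COLOR_RGB2BGR); cv2.imwrite("pics/"+f+".png",im); return im
E
python3 - <<'E'
from h import *
a=save("top","top0");b=save("scene","scene0")
np.set_printoptions(precision=3,suppress=True)
cv2.imwrite("pics/top0b.png",cv2.resize(a,(800,600),interpolation=cv2.INTER_CUBIC))
cv2.imwrite("pics/scene0b.png",cv2.resize(b,(800,600),interpolation=cv2.INTER_CUBIC))
for n in("top","scene","wrist"): print(n,camera_info(n))
print(read_state())
E
```

```text
top {'intrinsics': array([[398.566,   0.   , 248.534],
       [  0.   , 398.566, 194.932],
       [  0.   ,   0.   ,   1.   ]]), 'dist_coeffs': array([-0.113,  0.   ,  0.   ,  0.   ,  0.   ]), 'pose': array([[-0.022, -0.985,  0.17 ,  0.379],
       [-1.   ,  0.019, -0.022, -0.034],
       [ 0.018, -0.171, -0.985,  1.169],
       [ 0.   ,  0.   ,  0.   ,  1.   ]])}
scene {'intrinsics': array([[349.566,   0.   , 259.487],
       [  0.   , 349.566, 186.644],
       [  0.   ,   0.   ,   1.   ]]), 'dist_coeffs': array([-0.087,  0.   ,  0.   ,  0.   ,  0.   ]), 'pose': array([[ 0.173,  0.736, -0.655,  1.074],
       [ 0.985, -0.128,  0.117, -0.14 ],
       [ 0.002, -0.665, -0.747,  0.668],
       [ 0.   ,  0.   ,  0.   ,  1.   ]])}
wrist {'intrinsics': array([[289.841,   0.   , 247.983],
       [  0.   , 289.841, 188.283],
       [  0.   ,   0.   ,   1.   ]]), 'dist_coeffs': array([-0.047,  0.   ,  0.   ,  0.   ,  0.   ]), 'pose': array([[ 0.308,  0.917,  0.254,  0.145],
       [ 0.951, -0.297, -0.083,  0.663],
       [-0.001,  0.267, -0.964,  0.372],
       [ 0.   ,  0.   ,  0.   ,  1.   ]])}
{'time': 0.1, 'q': array([ 1.22 ,  0.265,  1.605, -0.   ,  1.274, -0.037]), 'joint_vel': array([-0.   , -0.002, -0.003, -0.   ,  0.001,  0.001]), 'joint_torque': array([  0.   , -51.67 , -36.859,  -0.   ,   0.006,  -0.   ]), 'tool_pos': array([0.208, 0.641, 0.23 ]), 'tcp_rot': array([-0.491, -3.103,  0.003]), 'wrist_force': array([ 0.057, -0.258, -0.367]), 'torque': array([ 0.015, -0.016, -0.018]), 'width': 1.0012651319098118}
```

View pics/top0b.png

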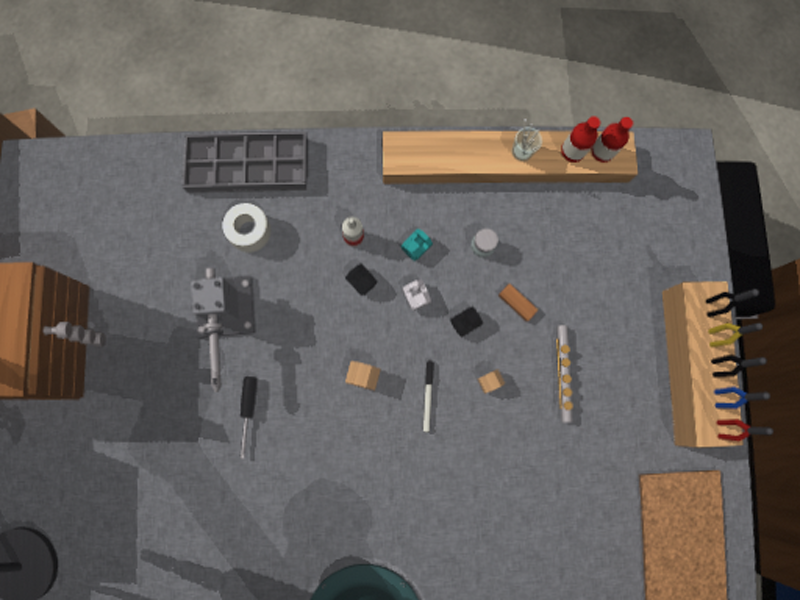

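View pics/scene0b.png

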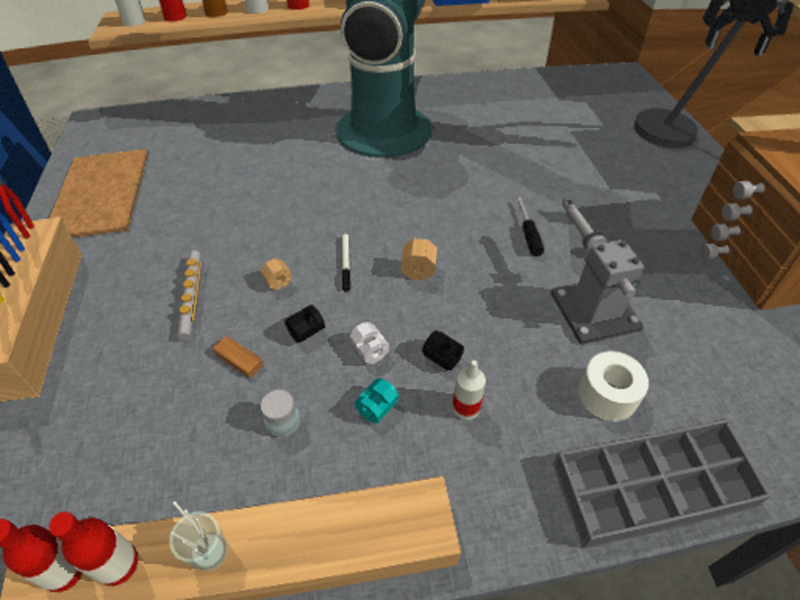

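```bash
cat >> h.py <<'E'
def top_masks(a):
    hsv=cv2.cvtColor(a,cv2.COLOR_BGR2HSV)
    return hsv
E
python3 - <<'E'
from h import *
np.set_printoptions(precision=4,suppress=True)
a=cv2.imread("pics/top0.png");s=cv2.imread("pics/scene0.png")
hsv=cv2.cvtColor(a,cv2.COLOR_BGR2HSV)
wood=cv2.inRange(hsv,(8,80,110),(22,255,255)); white=cv2.inRange(hsv,(0,0,150),(179,40,255))
for n,c,z,m in(("big",(232,240),.056,wood),("small",(314,244),.040,wood),("cap",(266,188),.040,white)):
    r=np.zeros_like(m); r[c[1]-20:c[1]+20,c[0]-20:c[0]+20]=m[c[1]-20:c[1]+20,c[0]-20:c[0]+20]
    k=max(cv2.findContours(r,0,2)[0],key=cv2.contourArea); M=cv2.moments(k); cc=(M['m10']/M['m00'],M['m01']/M['m00'])
    print(n,cc,cv2.contourArea(k),"at top",onz("top",[cc],z)[0],"mid",onz("top",[cc],z/2)[0])
# mandrel rough: tip, collar, block top centre, in 512 px
S=512/800
print(onz("top",np.array([[215,384],[209,325]])*S,.1), onz("top",np.array([[192,281],[225,279],[224,312],[193,314]])*S,.126))
print(onz("scene",np.array([[569,205],[595,243]])*S,.1))
st=read_state(); Rm=R.from_rotvec(st['tcp_rot']).as_matrix(); print(Rm)
c1=cv2.resize(a[165:215,240:290],(400,400),interpolation=cv2.INTER_CUBIC);c2=cv2.resize(s[195:245,212:262],(400,400),interpolation=cv2.INTER_CUBIC)
c3=cv2.resize(a[165:255,110:170],(400,600),interpolation=cv2.INTER_CUBIC);
top=np.zeros((600,800,3),np.uint8);top[:400,:400]=c1;top[:400,400:]=c2
cv2.imwrite("pics/cap.png",top[:400])
E
```

```text
big (231.6260162601626, 239.73644986449864) 246.0 at top [ 0.4463 -0.0085  0.056 ] mid [ 0.4479 -0.0079  0.028 ]
small (314.06692406692406, 243.7232947232947) 129.5 at top [ 0.4307 -0.2415  0.04  ] mid [ 0.4316 -0.2452  0.02  ]
cap (265.3347280334728, 188.5481171548117) 119.5 at top [ 0.5924 -0.1076  0.04  ] mid [ 0.5962 -0.1089  0.02  ]
[[0.4318 0.2428 0.1   ]
 [0.5341 0.2555 0.1   ]] [[0.6074 0.2803 0.126 ]
 [0.6097 0.2228 0.126 ]
 [0.5523 0.2232 0.126 ]
 [0.5498 0.2767 0.126 ]]
[[0.4352 0.2463 0.1   ]
 [0.5283 0.2523 0.1   ]]
[[-0.9512  0.3087 -0.0007]
 [ 0.3087  0.9512 -0.0019]
 [ 0.0001 -0.002  -1.    ]]
```

View pics/cap.png

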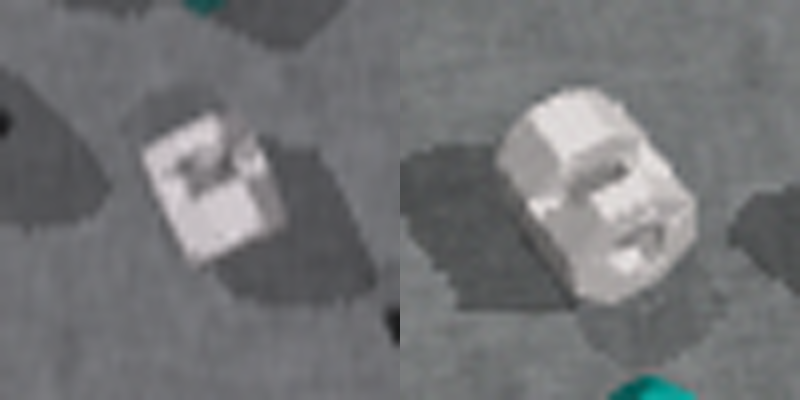

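Candidates for the cap in the top picture: silver at (416,293), turquoise at (416,243), black at (361,279) and (466,320). The silver one is the cap. The crop shows its window up and its open end facing away from the robot. The formers are at (362,375) for the large and (490,381) for the small. I'll look at the mandrel on the way.

Request:
{"method": "play_rows", "body": {"motion": [[0,0,0,-0.0213,85],[0,0,0,-0.0213,85],[0,0,0,-0.0213,85],[-0.029,-0.051,0,0,85],[-0.029,-0.051,0,0,85]], "squeeze": 60}}

```text
time: 0.72
tool_pos: [0.2751, 0.5444, 0.2303]
tcp_rot: [0.141, -3.138, 0.002]
wrist_force: [1.4, 0.9, 0.8]
width: 0.998
```

Request:
{"method": "play_rows", "body": {"motion": [[-0.029,-0.051,0,0,85],[-0.029,-0.051,0,0,85],[-0.029,-0.051,0,0,85],[-0.029,-0.051,0,0,85],[-0.029,-0.051,0,0,85]]}}

```text
time: 1.35
tool_pos: [0.4424, 0.3024, 0.231]
tcp_rot: [0.138, -3.138, 0.0]
wrist_force: [1.3, 0.3, -0.2]
width: 0.994
```

Request:
{"method": "play_rows", "body": {"motion": [[-0.029,-0.051,0,0,85],[0,0,0,0,85],[0,0,0,0,85]]}}

```text
time: 1.72
tool_pos: [0.4748, 0.2558, 0.2308]
tcp_rot: [0.136, -3.137, -0.0]
wrist_force: [0.3, 0.8, -0.4]
width: 0.996
```

```bash
python3 - <<'E'
from h import *
i=camera_info("wrist"); a=save("wrist","w_man"); import pickle; pickle.dump(i,open("w_man.pkl","wb"))
cv2.imwrite("pics/w_manb.png",cv2.resize(a,(800,600),interpolation=cv2.INTER_CUBIC))
print(read_state()['tool_pos'],i['pose'])
E
```

```text
[0.47451768 0.25643495 0.23089474] [[-8.66903416e-02  9.60314493e-01  2.65105374e-01  4.08269245e-01]
 [ 9.96234994e-01  8.33538997e-02  2.38320102e-02  2.50401061e-01]
 [ 7.88658041e-04  2.66173256e-01 -9.63924881e-01  3.73068500e-01]
 [ 0.00000000e+00  0.00000000e+00  0.00000000e+00  1.00000000e+00]]
```

View pics/w_manb.png

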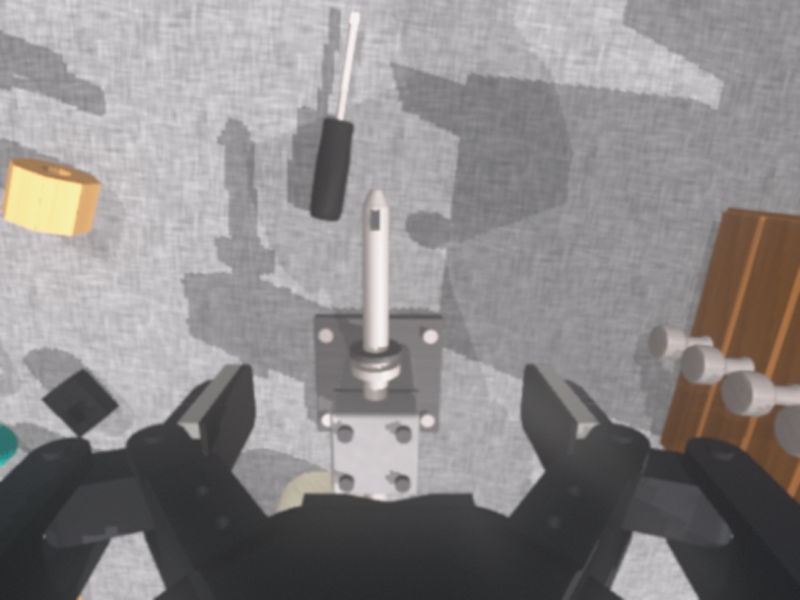

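The bar runs up the picture at u≈376, with its tip at v≈190, the catch at v≈215 and the collar at v≈350. The block's top front edge is at v≈415. Next I'll fit the axis and look from above the large former.

```bash
python3 - <<'E'
from h import *
import pickle; np.set_printoptions(precision=4,suppress=True)
i=pickle.load(open("w_man.pkl","rb")); S=.64
a=cv2.imread("pics/w_man.png"); g=cv2.GaussianBlur(cv2.cvtColor(a,cv2.COLOR_BGR2GRAY),(3,3),0).astype(float)
mid=[]
for v in range(150,212,4):
    d=np.diff(g[v,215:268]); 
    l=np.argmax(d[:26])+215.5; r=np.argmin(d[26:])+26+215.5; mid.append((v,l,r)); 
print(np.array(mid)[::3])
m=np.array(mid); P=onz("wrist",np.c_[(m[:,1]+m[:,2])/2,m[:,0]],.1,i)
l=cv2.fitLine(P[:,:2].astype(np.float32),cv2.DIST_HUBER,0,.01,.01).ravel(); print("axis",l,np.degrees(np.arctan2(l[1],l[0])))
pts=np.array([[376,190],[375,210],[376,232],[376,352]])*S; print("tip, catch, collar",onz("wrist",pts,.1,i))
bt=onz("wrist",np.array([[333,416],[418,414],[417,490],[333,492]])*S,.126,i); print(bt, (bt[0]+bt[1])/2)
# same in top view
print("foot",onz("wrist",np.array([[316,317],[441,315],[441,430],[317,430]])*S,.006,i))
for k in [(50,200)]: print("big top",onz("wrist",np.array([[48,205]])*S,.056,i))
E
```

```text
[[150.  235.5 247.5]
 [162.  235.5 247.5]
 [174.  236.5 247.5]
 [186.  235.5 247.5]
 [198.  236.5 247.5]
 [210.  232.5 247.5]]
axis [0.9966 0.0828 0.4715 0.2498] 4.747105
tip, catch, collar [[0.4205 0.2449 0.1   ]
 [0.4322 0.2452 0.1   ]
 [0.4452 0.2469 0.1   ]
 [0.5228 0.2531 0.1   ]]
[[0.5564 0.2299 0.126 ]
 [0.5505 0.2818 0.126 ]
 [0.606  0.2871 0.126 ]
 [0.6124 0.2328 0.126 ]] [0.5535 0.2558 0.126 ]
foot [[0.5346 0.2004 0.006 ]
 [0.5236 0.3065 0.006 ]
 [0.6344 0.3199 0.006 ]
 [0.6443 0.206  0.006 ]]
big top [[0.4509 0.0128 0.056 ]]
```

Request:
{"method": "play_rows", "body": {"motion": [[0.008,-0.0625,0,0,85],[0.008,-0.0625,0,0,85],[0.008,-0.0625,0,0,85],[0.008,-0.0625,0,0,85],[0,0,0,0,85]]}}

```text
time: 2.4
tool_pos: [0.4648, 0.0039, 0.2313]
tcp_rot: [-0.132, 3.139, -0.001]
wrist_force: [-0.8, 1.4, -0.2]
width: 0.995
```

```bash
python3 - <<'E'
from h import *
i=camera_info("wrist"); a=save("wrist","w_big"); import pickle; pickle.dump(i,open("w_big.pkl","wb"))
cv2.imwrite("pics/w_bigb.png",cv2.resize(a,(800,600),interpolation=cv2.INTER_CUBIC))
s=read_state();print(s['tool_pos'],s['q'])
E
```

```text
[0.46501604 0.00586173 0.23130373] [-4.13879052e-02 -1.42273319e-01  2.03341728e+00  5.97735306e-04
  1.25039284e+00 -1.69787216e+00]
```

View pics/w_bigb.png

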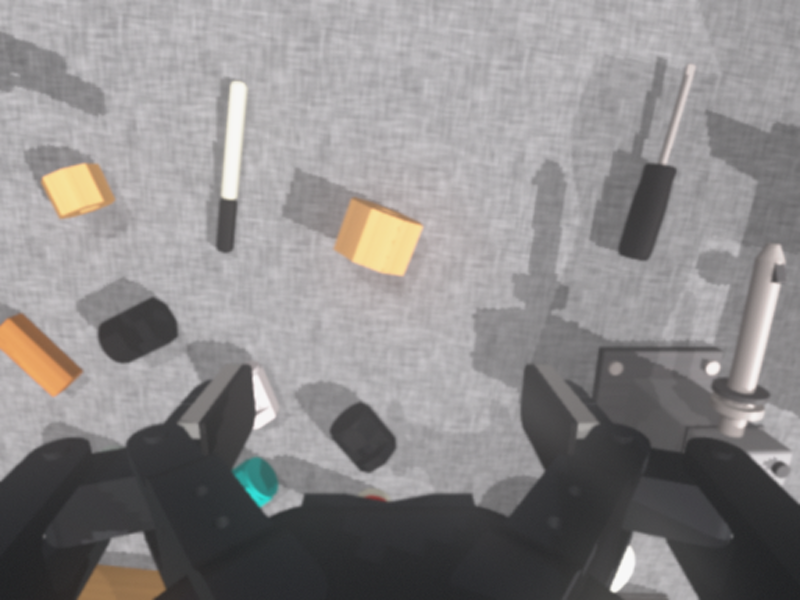

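The large former is at (380,238) in this view, roughly in line with the tool but turned about 15°. One close crop will settle its bore direction, with the small former alongside.

```bash
python3 - <<'E'
from h import *
import pickle; np.set_printoptions(precision=4,suppress=True)
i=pickle.load(open("w_big.pkl","rb")); a=cv2.imread("pics/w_big.png"); m=pickle.load(open("w_man.pkl","rb")); b=cv2.imread("pics/w_man.png")
hsv=cv2.cvtColor(a,cv2.COLOR_BGR2HSV)
f=lambda im,x,y,w:cv2.resize(im[y:y+w,x:x+w],(400,400),interpolation=cv2.INTER_CUBIC)
cv2.imwrite("pics/formers.png",np.hstack([f(a,207,120,70),f(a,20,95,60)]))
wood=cv2.inRange(hsv,(8,80,110),(25,255,255))
for n,c,z in(("big",(242,152),.04),("small",(49,121),.03)):
    r=np.zeros_like(wood); r[c[1]-35:c[1]+35,max(c[0]-35,0):c[0]+35]=wood[c[1]-35:c[1]+35,max(c[0]-35,0):c[0]+35]
    k=max(cv2.findContours(r,0,2)[0],key=cv2.contourArea)
    q=onz("wrist",k.reshape(-1,2),z,i)[:,:2]; print(n,cv2.minAreaRect((q*1000).astype(np.float32)))
E
```

```text
big ((447.6873474121094, -4.9164276123046875), (55.570438385009766, 45.85245895385742), 73.94004821777344)
small ((430.48931884765625, -234.90333557128906), (36.11375427246094, 49.06046676635742), 22.86513900756836)
```

View pics/formers.png

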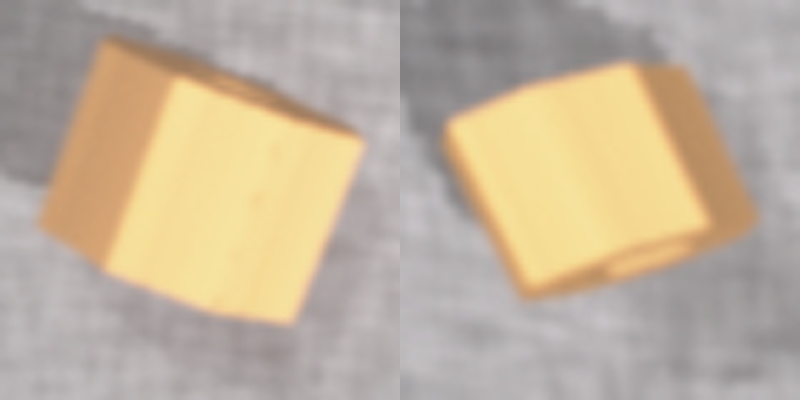

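Both bores run roughly along the picture's vertical. The top-flat edges are (170,80)–(105,265) for the large former and (630,65)–(710,230) for the small. I'll cast those edges onto the top planes.

```bash
cat >> h.py <<'E'
def rel(P,yaw=None):
    "world target TCP -> shift in tool axes (tool down), after turning to yaw (deg of tool x); prints turn units"
    s=read_state(); M=R.from_rotvec(s['tcp_rot']).as_matrix(); y0=np.degrees(np.arctan2(M[1,0],M[0,0]))
    y=y0 if yaw is None else yaw; d=np.array(P)-s['tool_pos']; c,n=np.cos(np.radians(y)),np.sin(np.radians(y))
    t=-((y-y0+180)%360-180)/360
    print("yaw now %.1f turn %.4f | dx %.4f dy %.4f dz %.4f"%(y0,t,d[0]*c+d[1]*n,d[0]*n-d[1]*c,-d[2]), "q",np.round(s['q'],2))
E
python3 - <<'E'
from h import *
import pickle; np.set_printoptions(precision=4,suppress=True)
i=pickle.load(open("w_big.pkl","rb"))
for n,p,o,k,z,w in(("big",[[172,80],[105,267]],(207,120),70/400,.056,11.6),("small",[[230,65],[310,230]],(20,95),60/400,.040,-8.3)):
    q=onz("wrist",np.array(p)*k+o,z,i)[:,:2]; d=q[0]-q[1]; L=np.hypot(*d); d/=L; yaw=np.degrees(np.arctan2(d[1],d[0]))
    perp=np.array([d[1],-d[0]])  # image right = +y world when d points to -x
    c=q.mean(0)+w*1e-3*perp*np.sign(perp[1]); print(n,"len",L,"yaw",yaw,"centre",c)
    if n=="big": rel([c[0],c[1],.231],yaw)
E
```

```text
big len 0.03845815105187455 yaw 164.40577192135876 centre [ 0.4477 -0.0047]
yaw now -175.1 turn 0.0569 | dx 0.0138 dy -0.0148 dz 0.0003 q [-0.04 -0.14  2.03  0.    1.25 -1.7 ]
small len 0.029570865365898345 yaw -155.63922598001432 centre [ 0.4277 -0.2218]
```

Request:
{"method": "play_rows", "body": {"motion": [[0,0,0,0.0285,85],[0,0,0,0.0284,85],[0.0138,-0.0148,0.05,0,85],[0,0,0.06,0,85],[0,0,0,0,85]]}}

```text
time: 3.08
tool_pos: [0.4431, -0.0018, 0.1167]
tcp_rot: [-0.416, -3.102, 0.0]
wrist_force: [-0.2, 0.1, -0.0]
width: 1.0
```

```bash
python3 - <<'E'
from h import *
import pickle; np.set_printoptions(precision=4,suppress=True)
rel([.4477,-.0047,.012],164.4)
i=pickle.load(open("w_big.pkl","rb"))
q=onz("wrist",np.array([[230,65],[310,230]])*.15+(20,95),.0283,i)[:,:2]; d=q[0]-q[1]; L=np.hypot(*d); d/=L
print("small",L,np.degrees(np.arctan2(d[1],d[0])), q.mean(0)-.02*np.array([-d[1]*-1,-d[0]])*1)
c=camera_info("wrist"); a=cv2.cvtColor(read_camera("wrist"),cv2.COLOR_RGB2BGR); cv2.imwrite("pics/w2.png",a)
wood=cv2.inRange(cv2.cvtColor(a,cv2.COLOR_BGR2HSV),(8,80,110),(25,255,255))
k=max(cv2.findContours(wood,0,2)[0],key=lambda k:cv2.contourArea(k)*(abs(k[:,0,0].mean()-256)<80))
print(cv2.boundingRect(k),cv2.minAreaRect((onz("wrist",k.reshape(-1,2),.045,c)[:,:2]*1000).astype(np.float32)))
E
```

```text
yaw now 164.7 turn 0.0009 | dx -0.0052 dy -0.0015 dz 0.1047 q [-0.06 -0.07  2.19  0.    1.03 -1.37]
small 0.03060836479923564 -155.63922598001434 [ 0.4334 -0.2399]
(209, 170, 72, 66) ((446.08013916015625, -4.708339691162109), (54.74516677856445, 53.05341339111328), 74.17436218261719)
```

Request:
{"method": "play_rows", "body": {"motion": [[-0.0045,-0.0015,0.055,0,85],[0,0,0.04,0,85],[0,0,0.01,0,85],[0,0,0,0,50],[0,0,0,0,50]]}}

```text
time: 3.75
tool_pos: [0.4551, -0.0071, 0.0193]
tcp_rot: [0.421, 3.108, 0.0]
wrist_force: [-1.2, -0.4, -1.0]
width: 0.645
```

Request:
{"method": "play_rows", "body": {"motion": [[0,0,0,0,50],[0,0,0,0,50],[0,0,0,0,50]]}}

```text
time: 4.12
tool_pos: [0.4551, -0.0072, 0.0191]
tcp_rot: [0.422, 3.107, 0.001]
wrist_force: [0.8, 1.3, 6.2]
width: 0.639
```

```bash
python3 - <<'E'
from h import *
s=read_state(); print(s['width'],s['tool_pos'],s['wrist_force']); rel([.4477,-.0047,.012],164.4)
E
```

```text
0.6385625164606257 [ 0.45514696 -0.00719484  0.01914174] [0.82659507 1.28311875 6.24152442]
yaw now 164.5 turn 0.0004 | dx 0.0078 dy 0.0004 dz 0.0071 q [-0.07  0.09  2.25  0.    0.8  -1.37]
```

Request:
{"method": "play_rows", "body": {"motion": [[0,0,0,0,75],[0,0,0,0,75],[0.0075,0,0.0075,0,75],[0,0,0,0,75]]}}

```text
time: 4.62
tool_pos: [0.4425, -0.0049, 0.0075]
tcp_rot: [-0.422, -3.11, 0.0]
wrist_force: [-0.2, 0.4, -0.7]
width: 0.876
```

```bash
python3 - <<'E'
from h import *
s=read_state(); print(s['width'],s['tool_pos'],s['wrist_force']); rel([.4477,-.0047,.012],164.4)
E
```

```text
0.8759743376387387 [ 0.44251227 -0.00485981  0.00749769] [-0.17533932  0.37672305 -0.70495356]
yaw now 164.5 turn 0.0004 | dx -0.0050 dy 0.0015 dz -0.0045 q [-0.07  0.1   2.27  0.    0.78 -1.37]
```

Request:
{"method": "play_rows", "body": {"motion": [[-0.0045,0.001,-0.004,0,75],[0,0,0,0,75],[0,0,0,0,50],[0,0,0,0,50],[0,0,0,0,50]]}}

```text
time: 5.25
tool_pos: [0.4502, -0.0054, 0.0133]
tcp_rot: [0.422, 3.112, 0.0]
wrist_force: [1.3, -0.8, 4.3]
width: 0.642
```

```bash
python3 - <<'E'
from h import *
s=read_state(); print(s['width'],s['tool_pos'],s['wrist_force']); rel([.4477,-.0047,.012],164.4)
E
```

```text
0.6420432379833472 [ 0.45017931 -0.00542641  0.01333081] [ 1.29230478 -0.77870479  4.32628404]
yaw now 164.5 turn 0.0004 | dx 0.0026 dy 0.0000 dz 0.0013 q [-0.07  0.1   2.26 -0.    0.79 -1.37]
```

Request:
{"method": "play_rows", "body": {"motion": [[0,0,-0.02,0,50],[0,0,-0.052,0,50],[0,0,0,-0.0285,50],[0,0,0,-0.0285,50],[0,0,0,0,50]]}}

```text
time: 5.88
tool_pos: [0.4487, -0.0053, 0.0843]
tcp_rot: [0.136, -3.138, -0.0]
wrist_force: [-0.0, 0.9, -1.0]
width: 0.641
```

```bash
python3 - <<'E'
from h import *
s=read_state(); print(s['width'],s['tool_pos'],s['wrist_force']); rel([.386,.242,.0853],185.2)
E
```

```text
0.6407227253495754 [ 0.44865387 -0.00528788  0.08431664] [-0.04141396  0.92982997 -1.04660208]
yaw now -175.1 turn -0.0007 | dx 0.0400 dy 0.2519 dz -0.0010 q [-0.07 -0.02  2.21  0.    0.95 -1.72]
```

Request:
{"method": "play_rows", "body": {"motion": [[0.02,0.05,0,0,50],[0.02,0.05,0,0,50],[0,0.06,0,0,50],[0,0.06,0,0,50],[0,0.032,0,0,50]]}}

```text
time: 6.5
tool_pos: [0.3864, 0.2445, 0.0845]
tcp_rot: [0.136, -3.138, -0.0]
wrist_force: [0.6, -0.6, -1.5]
width: 0.644
```

Request:
{"method": "play_rows", "body": {"motion": [[0,0,0,0,50],[0,0,0,0,50]]}}

```text
time: 6.75
tool_pos: [0.3866, 0.2414, 0.0841]
tcp_rot: [0.137, -3.137, 0.002]
wrist_force: [-0.4, -0.4, -0.6]
width: 0.645
```

```bash
python3 - <<'E'
from h import *
rel([.386,.242,.0853],185.2)
a=save("scene","sc1");b=save("wrist","w_pre");c=save("top","t1")
f=lambda im,x,y,w,h:cv2.resize(im[y:y+h,x:x+w],(400,300),interpolation=cv2.INTER_CUBIC)
cv2.imwrite("pics/pre.png",np.vstack([np.hstack([f(a,300,90,120,90),f(c,90,180,120,90)]),np.hstack([f(b,150,100,200,150),f(b,0,0,512,384)])]))
s=read_state(); print(s['tool_pos'],s['q'])
E
```

```text
yaw now -175.0 turn -0.0006 | dx 0.0006 dy 0.0006 dz -0.0012 q [ 0.5  -0.01  2.2  -0.    0.95 -1.15]
[0.38715278 0.24094258 0.08443116] [ 5.02201137e-01 -6.37297277e-03  2.20051469e+00 -2.33993915e-04
  9.48331932e-01 -1.15444068e+00]
```

View pics/pre.png

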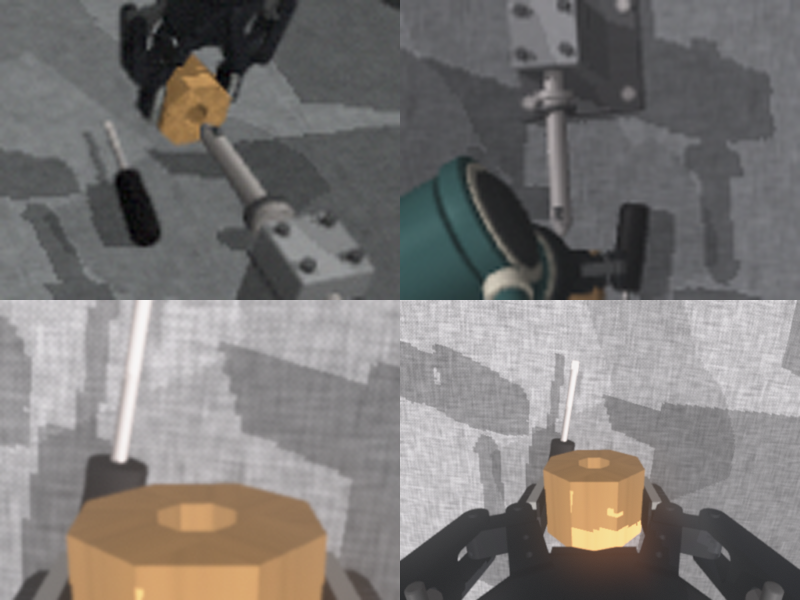

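The former is held level with its bore facing the bar tip, and the two are roughly in line (hole at (200,110), tip at (210,130) in the scene crop). A quick numeric check of lateral and height offsets comes next.

```bash
python3 - <<'E'
from h import *
import pickle; np.set_printoptions(precision=4,suppress=True)
w=pickle.load(open("w_man.pkl","rb"))
# lateral: bore via wrist now
i=camera_info("wrist"); h=onz("wrist",[[248.5,208]],.099,i)[0]; print("hole far end",h)
m=np.array([-.9962,-.0872]); n=np.array([-.0872,.9962]) # axis, lateral
print("lateral hole",h[:2]@n,"TCP",read_state()['tool_pos'][:2]@n,"bar",np.array([.4715,.2498])@n)
# bar in scene: edges across the bar, columns->rows
a=cv2.imread("pics/scene0.png"); P=lambda x,z,l=0:np.r_[np.array([.5187,.2535])+x*m+l*n,z]
for x in(20,40,60):
    c=proj("scene",[P(x*1e-3,.1)])[0]; d=proj("scene",[P((x+10)*1e-3,.1)])[0]-c; d/=np.hypot(*d); p=np.array([-d[1],d[0]])
    t=np.arange(-12,12.1,.5); g=cv2.cvtColor(a,cv2.COLOR_BGR2GRAY).astype(np.float32); q=(c+t[:,None]*p).astype(np.float32)
    v=cv2.remap(g,q[:,0].reshape(1,-1),q[:,1].reshape(1,-1),1)[0]
    up=proj("scene",[P(x*1e-3,.101)])[0]-c; la=proj("scene",[P(x*1e-3,.1,.001)])[0]-c
    print(x,c,"px per mm up %.2f lat %.2f"%(up@p,la@p),v[::2].astype(int))
hc=np.array([200,110])*.3+(300,90); print("scene hole",hc,"pred hole",proj("scene",[np.r_[read_state()['tool_pos'][:2]-m*.018,.099]]))
E
```

```text
hole far end [0.3651 0.2398 0.099 ]
lateral hole 0.20701603549242178 TCP 0.20626727818831872 bar 0.20773596
20 [375.8098 147.3785] px per mm up 0.26 lat 0.33 [103 104 101 100  99  97  96  78  67  79  97 114 139 158 149 102  71  71
  70  67  69  70  69  71  69]
40 [372.0296 142.1436] px per mm up 0.26 lat 0.33 [116 114 102 100 102 100 100  95  70  76  96 115 139 159 159 108  69  66
  66  67  66  68  68  68  68]
60 [368.3518 137.0626] px per mm up 0.25 lat 0.32 [117 113 101  86  82  83  76  68  68  76  96 113 138 157 161 105  72  69
  70  70  76  79  93 100 100]
scene hole [360. 123.] pred hole [[358.448  124.3971]]
```

Request:
{"method": "play_rows", "body": {"motion": [[-0.005,0.001,-0.001,0,50],[-0.01,0,0,0,50],[-0.01,0,0,0,50],[-0.005,0,0,0,50],[0,0,0,0,50]]}}

```text
time: 7.52
tool_pos: [0.4177, 0.245, 0.0853]
tcp_rot: [-0.139, 3.138, -0.002]
wrist_force: [2.2, -4.1, -2.6]
width: 0.646
```

Request:
{"method": "play_rows", "body": {"motion": [[-0.008,0,0,0,50],[-0.008,0,0,0,50],[-0.008,0,0,0,50],[0,0,0,0,50]]}}

```text
time: 8.02
tool_pos: [0.4403, 0.2467, 0.085]
tcp_rot: [0.139, -3.136, 0.004]
wrist_force: [-1.2, -7.1, -0.8]
width: 0.644
```

Request:
{"method": "play_rows", "body": {"motion": [[0,-0.0015,0,0,50],[-0.008,0,0,0,50],[-0.008,0,0,0,50],[0,0,0,0,50]]}}

```text
time: 8.52
tool_pos: [0.4587, 0.2481, 0.086]
tcp_rot: [-0.138, 3.136, 0.001]
wrist_force: [2.8, -2.2, -2.6]
width: 0.644
```

Request:
{"method": "play_rows", "body": {"motion": [[-0.008,0,0,0,50],[-0.008,0,0,0,50],[0,0,0,0,50]]}}

```text
time: 8.9
tool_pos: [0.4744, 0.2493, 0.0859]
tcp_rot: [-0.139, 3.137, 0.0]
wrist_force: [2.4, -3.2, -2.0]
width: 0.645
```

Request:
{"method": "play_rows", "body": {"motion": [[-0.008,-0.0005,0,0,50],[-0.006,0,0,0,50],[0,0,0,0,50]]}}

```text
time: 9.28
tool_pos: [0.4878, 0.2503, 0.086]
tcp_rot: [-0.138, 3.138, 0.001]
wrist_force: [-1.0, 0.2, -0.2]
width: 0.641
```

Request:
{"method": "play_rows", "body": {"motion": [[-0.004,0,0,0,50],[-0.004,0,0,0,50],[0,0,0,0,50]]}}

```text
time: 9.65
tool_pos: [0.4954, 0.2508, 0.0859]
tcp_rot: [-0.139, 3.138, 0.0]
wrist_force: [-0.4, -0.1, -1.2]
width: 0.647
```

```bash
python3 - <<'E'
from h import *
a=save("wrist","w_c");b=save("scene","s_c")
cv2.imwrite("pics/col.png",np.hstack([cv2.resize(a[150:384,180:320],(359,600)),cv2.resize(b[100:220,340:420],(400,600),interpolation=cv2.INTER_CUBIC)]))
E
```

```text
(no output)
```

View pics/col.png

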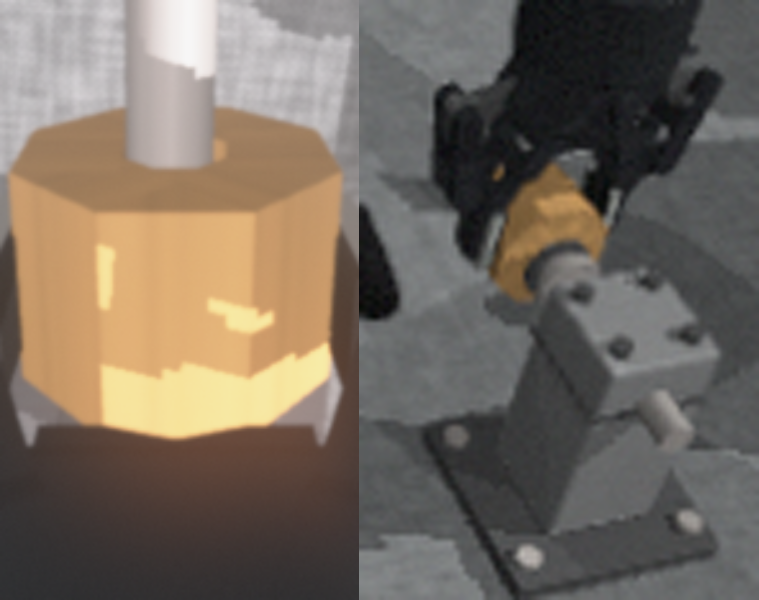

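The former is on the bar and almost touching the collar (the dark disc at (560,265)). I'll creep in until the force rises.

Request:
{"method": "play_rows", "body": {"motion": [[-0.003,0,0,0,50],[0,0,0,0,50]]}}

```text
time: 10.0
tool_pos: [0.4982, 0.251, 0.0859]
tcp_rot: [-0.139, 3.138, 0.0]
wrist_force: [0.1, 0.4, -0.5]
width: 0.642
```

Request:
{"method": "play_rows", "body": {"motion": [[-0.002,0,0,0,50],[0,0,0,0,50]]}}

```text
time: 10.25
tool_pos: [0.5001, 0.2511, 0.0858]
tcp_rot: [-0.139, 3.138, 0.0]
wrist_force: [-0.8, -0.1, -1.9]
width: 0.642
```

Request:
{"method": "play_rows", "body": {"motion": [[-0.002,0,0,0,50],[0,0,0,0,50]]}}

```text
time: 10.5
tool_pos: [0.5015, 0.2512, 0.0857]
tcp_rot: [0.138, -3.138, 0.0]
wrist_force: [-1.8, 0.2, 0.4]
width: 0.644
```

Request:
{"method": "play_rows", "body": {"motion": [[-0.002,0,0,0,50],[0,0,0,0,50]]}}

```text
time: 10.75
tool_pos: [0.5031, 0.2513, 0.0856]
tcp_rot: [0.138, -3.137, 0.001]
wrist_force: [-5.0, 0.3, 2.2]
width: 0.643
```

Request:
{"method": "play_rows", "body": {"motion": [[0.002,0,0,0,50],[0,0,0,0,50],[0,0,0,0,75],[0,0,0,0,85],[0,0,0,0,85]]}}

```text
time: 11.38
tool_pos: [0.5026, 0.2514, 0.0862]
tcp_rot: [-0.139, 3.137, 0.001]
wrist_force: [0.3, 0.3, -0.6]
width: 0.993
```

Request:
{"method": "play_rows", "body": {"motion": [[0,0,-0.03,0,85],[0,0,-0.05,0,85],[0,0,-0.06,0,85],[0.02,-0.06,0,0,85],[0.02,-0.06,0,0,85]]}}

```text
time: 12.0
tool_pos: [0.4738, 0.129, 0.2276]
tcp_rot: [-0.142, 3.134, 0.0]
wrist_force: [1.0, -1.1, 0.2]
width: 1.0
```

```bash
python3 - <<'E'
from h import *
print(read_state()['width']); rel([.4334-.02,-.2399,.16],204.4)
E
```

```text
0.9999341433668517
yaw now -174.8 turn -0.0533 | dx 0.2074 dy -0.3110 dz 0.0676 q [ 0.22 -0.09  1.99 -0.    1.23 -1.45]
```

Request:
{"method": "play_rows", "body": {"motion": [[0,0,0,0.0279,85],[0,0,0,0.0279,85],[0,0,0,0.0279,85],[0,0,0,0.0279,85],[0,0,0,0.0279,85]]}}

```text
time: 12.62
tool_pos: [0.4733, 0.1296, 0.226]
tcp_rot: [1.215, 2.897, 0.001]
wrist_force: [-0.3, -0.8, 0.1]
width: 0.995
```

Request:
{"method": "play_rows", "body": {"motion": [[0,0,0,0.0279,85],[0,0,0,0.0279,85],[0,0,0,0.0279,85],[0,0,0,0.0279,85],[0,0,0,0.0279,85]]}}

```text
time: 13.25
tool_pos: [0.4733, 0.1296, 0.226]
tcp_rot: [2.329, 2.108, 0.001]
wrist_force: [0.0, -0.4, 0.7]
width: 0.996
```

Request:
{"method": "play_rows", "body": {"motion": [[0,0,0,0.0279,85],[0,0,0,0.0279,85],[0,0,0,0.0279,85],[0,0,0,0.0279,85],[0,0,0,0.0279,85]]}}

```text
time: 13.88
tool_pos: [0.4733, 0.1296, 0.226]
tcp_rot: [3.004, 0.92, 0.001]
wrist_force: [0.1, 0.3, 0.0]
width: 0.992
```

Request:
{"method": "play_rows", "body": {"motion": [[0,0,0,0.0279,85],[0,0,0,0,85]]}}

```text
time: 14.12
tool_pos: [0.4732, 0.1296, 0.226]
tcp_rot: [3.07, 0.666, 0.001]
wrist_force: [0.2, -0.3, 1.2]
width: 0.996
```

```bash
python3 - <<'E'
from h import *
print(read_state()['width']); rel([.4334-.018,-.2399-.008,.2],24.4)
E
```

```text
0.9956092759547709
yaw now 24.5 turn 0.0002 | dx -0.2086 dy 0.3199 dz 0.0260 q [ 0.22 -0.09  1.99 -0.    1.23  1.36]
```

Request:
{"method": "play_rows", "body": {"motion": [[-0.03,0.046,0,0,85],[-0.03,0.046,0,0,85],[-0.03,0.046,0,0,85],[-0.03,0.046,0,0,85],[-0.03,0.046,0,0,85]]}}

```text
time: 14.75
tool_pos: [0.431, -0.1434, 0.2262]
tcp_rot: [3.069, 0.669, 0.002]
wrist_force: [1.0, 0.8, 0.6]
width: 0.99
```

Request:
{"method": "play_rows", "body": {"motion": [[-0.03,0.046,0.013,0,85],[-0.0286,0.044,0.013,0,85],[0,0,0,0,85],[0,0,0,0,85]]}}

```text
time: 15.25
tool_pos: [0.4149, -0.2477, 0.1998]
tcp_rot: [-3.07, -0.664, -0.0]
wrist_force: [-0.2, 0.8, -0.8]
width: 0.996
```

```bash
python3 - <<'E'
from h import *
np.set_printoptions(precision=4,suppress=True)
i=camera_info("wrist"); a=save("wrist","w_small"); print(read_state()['tool_pos'])
wood=cv2.inRange(cv2.cvtColor(a,cv2.COLOR_BGR2HSV),(8,80,110),(25,255,255)); wood[230:]=0
ks=sorted(cv2.findContours(wood,0,2)[0],key=cv2.contourArea)[-3:]
for k in ks: print(cv2.boundingRect(k),cv2.contourArea(k),cv2.minAreaRect((onz("wrist",k.reshape(-1,2),.032,i)[:,:2]*1000).astype(np.float32)))
x,y,w,h=cv2.boundingRect(ks[-1])
cv2.imwrite("pics/w_smallb.png",np.hstack([cv2.resize(a,(400,300)),cv2.resize(a[130:205,200:300],(400,300),interpolation=cv2.INTER_CUBIC)]))
rel([.4334,-.2399,.1],24.4)
E
```

```text
[ 0.4152 -0.2472  0.2   ]
(331, 141, 54, 89) 274.5 ((450.8213806152344, -364.27386474609375), (4.40956974029541, 113.09314727783203), 89.25482177734375)
(232, 140, 37, 32) 1055.5 ((433.00738525390625, -241.30296325683594), (33.60395050048828, 38.915122985839844), 24.432382583618164)
(335, 9, 49, 81) 2321.0 ((574.6509399414062, -296.62408447265625), (71.44151306152344, 32.42831039428711), 45.1699333190918)
yaw now 24.5 turn 0.0002 | dx 0.0196 dy 0.0009 dz 0.1000 q [-0.59 -0.08  2.04  0.    1.18  0.55]
```

View pics/w_smallb.png

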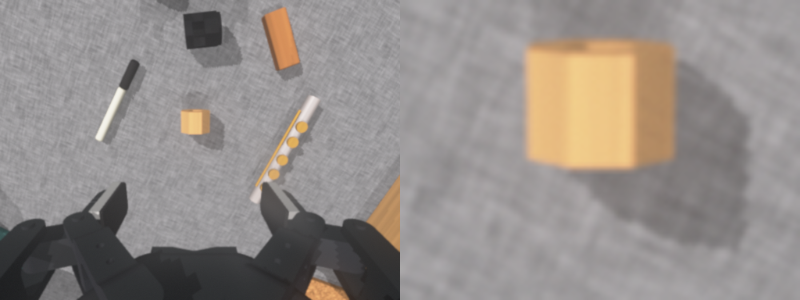

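The small former is in the middle at (195,122), aligned with the tool. The tube and marker are clear of the fingers. I'll descend.

Request:
{"method": "play_rows", "body": {"motion": [[0.01,0.002,0.05,0,70],[0.009,0,0.05,0,70],[0,0,0.05,0,70],[0,0,0.03,0,70],[0,0,0.01,0,70]]}}

```text
time: 15.92
tool_pos: [0.4323, -0.2395, 0.0082]
tcp_rot: [-3.067, -0.667, 0.004]
wrist_force: [-0.4, 0.6, -0.2]
width: 0.815
```

Request:
{"method": "play_rows", "body": {"motion": [[0,0,0,0,70],[0,0,0,0,70]]}}

```text
time: 16.18
tool_pos: [0.4347, -0.2424, 0.0116]
tcp_rot: [3.068, 0.664, 0.004]
wrist_force: [-0.2, -0.4, 0.4]
width: 0.825
```

```bash
python3 - <<'E'
from h import *
s=read_state(); print(s['tool_pos'],s['width']); rel([.433,-.2413,.008],24.4)
E
```

```text
[ 0.43474238 -0.24243002  0.01159437] 0.824825173238612
yaw now 24.4 turn 0.0000 | dx -0.0011 dy -0.0017 dz 0.0036 q [-0.56  0.18  2.16  0.    0.79  0.59]
```

Request:
{"method": "play_rows", "body": {"motion": [[-0.001,-0.0015,0.004,0,70],[0,0,0,0,70],[0,0,0,0,30],[0,0,0,0,30],[0,0,0,0,30]]}}

```text
time: 16.8
tool_pos: [0.432, -0.2413, 0.0063]
tcp_rot: [3.07, 0.662, 0.001]
wrist_force: [-0.6, 0.0, 3.8]
width: 0.456
```

Request:
{"method": "play_rows", "body": {"motion": [[0,0,0,0,30],[0,0,0,0,30]]}}

```text
time: 17.05
tool_pos: [0.432, -0.2413, 0.0063]
tcp_rot: [3.07, 0.663, 0.001]
wrist_force: [1.0, 0.5, 4.9]
width: 0.455
```

```bash
python3 - <<'E'
from h import *
s=read_state(); print(s['tool_pos'],s['width'],s['wrist_force']); rel([.433,-.2413,.008],24.4)
E
```

```text
[ 0.43202126 -0.24126845  0.00625484] 0.4545543822640996 [0.97810968 0.52519962 4.91589026]
yaw now 24.4 turn -0.0001 | dx 0.0009 dy 0.0004 dz -0.0017 q [-0.56  0.19  2.17 -0.    0.79  0.59]
```

Request:
{"method": "play_rows", "body": {"motion": [[0,0,-0.02,0,30],[0,0,-0.06,0,30],[0,0,0,0.027,30],[0,0,0,0.0269,30],[0,0,0,0,30]]}}

```text
time: 17.68
tool_pos: [0.431, -0.2405, 0.0852]
tcp_rot: [-3.138, -0.139, 0.001]
wrist_force: [-0.1, 0.1, 0.0]
width: 0.46
```

```bash
python3 - <<'E'
from h import *
s=read_state(); print(s['tool_pos'],s['width'],s['wrist_force']); rel([.389,.2418,.0863],5.)
E
```

```text
[ 0.43100449 -0.24052632  0.08523629] 0.45976204864958126 [-0.13636126  0.12871707  0.00887954]
yaw now 5.1 turn 0.0002 | dx 0.0002 dy -0.4842 dz -0.0011 q [-0.56  0.06  2.13  0.    0.95  0.92]
```

Request:
{"method": "play_rows", "body": {"motion": [[0,-0.06,0,0,30],[0,-0.06,0,0,30],[0,-0.06,0,0,30],[0,-0.06,0,0,30],[0,-0.06,0,0,30]]}}

```text
time: 18.3
tool_pos: [0.4049, 0.0597, 0.0854]
tcp_rot: [-3.138, -0.141, 0.0]
wrist_force: [1.2, 0.1, 0.4]
width: 0.456
```

Request:
{"method": "play_rows", "body": {"motion": [[0,-0.06,0,0,30],[0,-0.06,0,0,30],[0,-0.06,-0.001,0,30],[0,-0.004,0,0,30],[0,0,0,0,30]]}}

```text
time: 18.92
tool_pos: [0.389, 0.2411, 0.0861]
tcp_rot: [3.137, 0.141, -0.002]
wrist_force: [-0.4, -0.4, -0.7]
width: 0.458
```

```bash
python3 - <<'E'
from h import *
s=read_state(); print(s['tool_pos'],s['width'],s['wrist_force'],s['q']); rel([.389,.2418,.0863],5.)
E
```

```text
[0.38901885 0.24108507 0.08605106] 0.45836691371963334 [-0.35953293 -0.37661956 -0.73236492] [ 5.00689537e-01 -4.73289073e-03  2.19536030e+00 -5.24444467e-04
  9.52809976e-01  1.98169094e+00]
yaw now 5.2 turn 0.0005 | dx 0.0000 dy -0.0007 dz -0.0002 q [ 0.5  -0.    2.2  -0.    0.95  1.98]
```

Request:
{"method": "play_rows", "body": {"motion": [[0.006,0,0,0,30],[0.01,0,0,0,30],[0.01,0,0,0,30],[0,0,0,0,30]]}}

```text
time: 19.42
tool_pos: [0.4171, 0.2432, 0.087]
tcp_rot: [-3.138, -0.133, -0.001]
wrist_force: [-0.6, -0.0, 0.1]
width: 0.457
```

Request:
{"method": "play_rows", "body": {"motion": [[0.008,0,0,0,30],[0.008,0,0,0,30],[0,0,0,0,30]]}}

```text
time: 19.8
tool_pos: [0.4328, 0.2452, 0.0871]
tcp_rot: [-3.138, -0.136, -0.002]
wrist_force: [0.8, -0.8, 0.3]
width: 0.456
```

Request:
{"method": "play_rows", "body": {"motion": [[0.008,0,0,0,30],[0.008,0,0,0,30],[0.006,0,0,0,30],[0,0,0,0,30]]}}

```text
time: 20.3
tool_pos: [0.4545, 0.247, 0.087]
tcp_rot: [-3.138, -0.135, -0.002]
wrist_force: [0.2, -0.3, 1.0]
width: 0.454
```

Request:
{"method": "play_rows", "body": {"motion": [[0.004,0,0,0,30],[0,0,0,0,30]]}}

```text
time: 20.55
tool_pos: [0.4577, 0.2472, 0.0867]
tcp_rot: [3.139, 0.136, 0.0]
wrist_force: [-0.9, -0.2, -0.3]
width: 0.455
```

Request:
{"method": "play_rows", "body": {"motion": [[0.002,0,0,0,30],[0,0,0,0,30]]}}

```text
time: 20.8
tool_pos: [0.4595, 0.2473, 0.0867]
tcp_rot: [3.139, 0.136, -0.0]
wrist_force: [0.5, 0.1, -0.5]
width: 0.449
```

Request:
{"method": "play_rows", "body": {"motion": [[0.002,0,0,0,30],[0,0,0,0,30]]}}

```text
time: 21.05
tool_pos: [0.4617, 0.2476, 0.0868]
tcp_rot: [-3.139, -0.136, -0.0]
wrist_force: [-0.1, 0.7, -0.1]
width: 0.456
```

```bash
python3 - <<'E'
from h import *
s=read_state(); print(s['tool_pos'],s['width'],s['wrist_force'],s['q'])
b=save("scene","s_s"); cv2.imwrite("pics/s_sb.png",cv2.resize(b[90:190,320:440],(720,600),interpolation=cv2.INTER_CUBIC))
E
```

```text
[0.46169121 0.24756463 0.08683367] 0.45571749518701893 [-0.14087012  0.74222799 -0.09243227] [ 4.44679825e-01  1.17618172e-01  2.06366140e+00 -5.82741413e-05
  9.60087244e-01  1.92904720e+00]
```

View pics/s_sb.png

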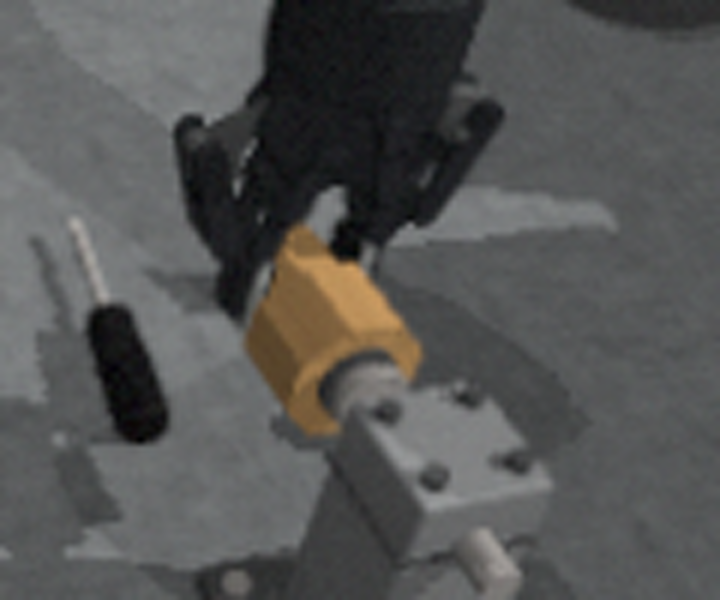

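Viewed 10. The big former sits against the collar, with the small one close behind it at (300,245). I'll keep creeping in.

Request:
{"method": "play_rows", "body": {"motion": [[0.002,0,0,0,30],[0,0,0,0,30]]}}

```text
time: 21.35
tool_pos: [0.4637, 0.2477, 0.0868]
tcp_rot: [-3.139, -0.136, -0.0]
wrist_force: [-0.4, -0.1, -0.4]
width: 0.456
```

Request:
{"method": "play_rows", "body": {"motion": [[0.002,0,0,0,30],[0,0,0,0,30]]}}

```text
time: 21.6
tool_pos: [0.4648, 0.2477, 0.0866]
tcp_rot: [3.138, 0.135, -0.003]
wrist_force: [-3.4, -1.0, 1.2]
width: 0.462
```

Request:
{"method": "play_rows", "body": {"motion": [[0.001,0,0,0,30],[0,0,0,0,30]]}}

```text
time: 21.85
tool_pos: [0.4653, 0.2477, 0.0865]
tcp_rot: [3.138, 0.135, -0.004]
wrist_force: [-5.4, -0.5, 3.5]
width: 0.458
```

Request:
{"method": "play_rows", "body": {"motion": [[-0.002,0,0,0,30],[0,0,0,0,60],[0,0,0,0,70],[0,0,0,0,70]]}}

```text
time: 22.35
tool_pos: [0.465, 0.2479, 0.087]
tcp_rot: [-3.138, -0.136, -0.001]
wrist_force: [0.0, -0.6, 0.4]
width: 0.818
```

Request:
{"method": "play_rows", "body": {"motion": [[0,0,-0.03,0,70],[0,0,-0.05,0,70],[0,0,-0.05,0.0265,80],[0,0,0,0.0265,80],[0,0,0,0,80]]}}

```text
time: 22.98
tool_pos: [0.4649, 0.2479, 0.2176]
tcp_rot: [-3.117, 0.383, -0.002]
wrist_force: [0.5, -0.6, -1.0]
width: 0.937
```

```bash
python3 - <<'E'
from h import *
s=read_state(); print(s['width'],s['tool_pos']); rel([.578,-.117,.2],24.)
E
```

```text
0.9368034069330868 [0.46493319 0.24791646 0.21764149]
yaw now -14.0 turn -0.1056 | dx -0.0451 dy 0.3794 dz 0.0176 q [ 0.44 -0.01  1.94 -0.    1.21  2.26]
```

Request:
{"method": "play_rows", "body": {"motion": [[0,0,0,-0.0264,80],[0,0,0,-0.0264,80],[0,0,0,-0.0264,80],[0,0,0,-0.0264,80],[-0.006,0.054,0,0,80]]}}

```text
time: 23.6
tool_pos: [0.4799, 0.1975, 0.2154]
tcp_rot: [-3.07, -0.665, 0.003]
wrist_force: [1.2, -0.4, -0.5]
width: 0.939
```

Request:
{"method": "play_rows", "body": {"motion": [[-0.006,0.054,0,0,80],[-0.006,0.054,0,0,80],[-0.006,0.054,0,0,80],[-0.006,0.054,0,0,80],[-0.006,0.054,0,0,80]]}}

```text
time: 24.22
tool_pos: [0.5623, -0.0647, 0.2153]
tcp_rot: [-3.072, -0.655, 0.003]
wrist_force: [0.4, 0.8, 0.6]
width: 0.943
```

Request:
{"method": "play_rows", "body": {"motion": [[-0.007,0.054,0.017,0,80],[0,0,0,0,80],[0,0,0,0,80]]}}

```text
time: 24.6
tool_pos: [0.5773, -0.115, 0.1983]
tcp_rot: [-3.072, -0.651, 0.004]
wrist_force: [0.6, 0.4, 1.0]
width: 0.94
```

```bash
python3 - <<'E'
from h import *
np.set_printoptions(precision=4,suppress=True)
i=camera_info("wrist"); a=save("wrist","w_cap"); print(read_state()['tool_pos'])
wt=cv2.inRange(cv2.cvtColor(a,cv2.COLOR_BGR2HSV),(0,0,185),(179,40,255)); wt[230:]=0
for k in sorted(cv2.findContours(wt,0,2)[0],key=cv2.contourArea)[-3:]: print(cv2.boundingRect(k),cv2.contourArea(k),cv2.minAreaRect((onz("wrist",k.reshape(-1,2),.032,i)[:,:2]*1000).astype(np.float32)))
cv2.imwrite("pics/w_capb.png",np.hstack([cv2.resize(a,(400,300)),cv2.resize(a[120:210,190:310],(400,300),interpolation=cv2.INTER_CUBIC)]))
rel([.596,-.109,.008],24.)
E
```

```text
[ 0.5776 -0.1145  0.1989]
(379, 98, 24, 21) 124.5 ((702.4465942382812, -217.3046417236328), (11.015243530273438, 28.906179428100586), 66.4448013305664)
(391, 99, 43, 44) 1396.5 ((699.232177734375, -249.14450073242188), (44.8912467956543, 44.47914123535156), 73.52434539794922)
(231, 131, 40, 50) 1665.5 ((595.0086059570312, -109.00894927978516), (53.22749710083008, 41.027931213378906), 23.095548629760742)
yaw now 24.0 turn -0.0000 | dx 0.0190 dy 0.0025 dz 0.1909 q [-0.24  0.13  1.83  0.    1.19  0.91]
```

View pics/w_capb.png

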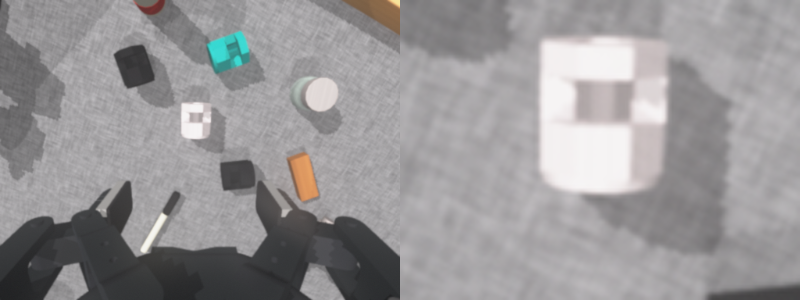

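The cap is at (196,120). Its window is nearer the top of the picture, so its open end points along tool +x, which is right for insertion. The nearest black look-alike, at (238,175), is clear of the fingers.

Request:
{"method": "play_rows", "body": {"motion": [[0.01,0.0025,0.05,0,64],[0.0085,0,0.05,0,64],[0,0,0.05,0,64],[0,0,0.028,0,64],[0,0,0.01,0,64]]}}

```text
time: 25.28
tool_pos: [0.5944, -0.108, 0.0098]
tcp_rot: [-3.071, -0.654, 0.005]
wrist_force: [0.0, 0.8, 0.3]
width: 0.753
```

Request:
{"method": "play_rows", "body": {"motion": [[0,0,0,0,64],[0,0,0,0,64]]}}

```text
time: 25.52
tool_pos: [0.5979, -0.11, 0.0138]
tcp_rot: [3.072, 0.651, 0.005]
wrist_force: [0.0, 0.1, 0.3]
width: 0.748
```

```bash
python3 - <<'E'
from h import *
s=read_state(); print(s['tool_pos'],s['width']); rel([.5953,-.109,.007],23.6)
E
```

```text
[ 0.59785332 -0.11001424  0.0138047 ] 0.7482398610647701
yaw now 23.9 turn 0.0009 | dx -0.0019 dy -0.0020 dz 0.0068 q [-0.22  0.35  1.93  0.    0.86  0.93]
```

Request:
{"method": "play_rows", "body": {"motion": [[-0.002,-0.002,0.0065,0.001,64],[0,0,0,0,64],[0,0,0,0,30],[0,0,0,0,30],[0,0,0,0,30]], "squeeze": 80}}

```text
time: 26.15
tool_pos: [0.5942, -0.1093, 0.0059]
tcp_rot: [3.075, 0.64, 0.002]
wrist_force: [-0.1, -0.2, 4.2]
width: 0.45
```

Request:
{"method": "play_rows", "body": {"motion": [[0,0,0,0,30]]}}

```text
time: 26.28
tool_pos: [0.5942, -0.1093, 0.0059]
tcp_rot: [3.075, 0.64, 0.002]
wrist_force: [-0.3, -0.7, 4.5]
width: 0.451
```

```bash
python3 - <<'E'
from h import *
s=read_state(); print(s['tool_pos'],s['width'],s['wrist_force']); rel([.5953,-.109,.007],23.6)
E
```

```text
[ 0.5941726  -0.10926428  0.00592444] 0.45132831954367686 [-0.28180596 -0.66082181  4.46866302]
yaw now 23.5 turn -0.0002 | dx 0.0011 dy 0.0002 dz -0.0011 q [-0.22  0.36  1.94 -0.    0.84  0.94]
```

Request:
{"method": "play_rows", "body": {"motion": [[0,0,-0.02,0,30],[0,0,-0.06,0,30],[0,0,0,0.0256,30],[0,0,0,0.0255,30],[0,0,0,0,30]]}}

```text
time: 26.9
tool_pos: [0.5934, -0.109, 0.086]
tcp_rot: [3.138, 0.143, 0.001]
wrist_force: [0.2, -0.1, -1.5]
width: 0.453
```

```bash
python3 - <<'E'
from h import *
s=read_state(); print(s['tool_pos'],s['width'],s['wrist_force']); rel([.384,.2407,.0862],5.1)
E
```

```text
[ 0.59342622 -0.10895721  0.08603273] 0.4533965456023162 [ 0.22536781 -0.0645077  -1.48592191]
yaw now 5.2 turn 0.0004 | dx -0.1775 dy -0.3669 dz -0.0002 q [-0.22  0.26  1.9   0.    0.99  1.26]
```

Request:
{"method": "play_rows", "body": {"motion": [[-0.045,-0.04,0,0,30],[-0.045,-0.04,0,0,30],[-0.045,-0.04,0,0,30],[-0.0425,-0.04,0,0,30],[0,-0.052,0,0,30]]}}

```text
time: 27.52
tool_pos: [0.3933, 0.0862, 0.0842]
tcp_rot: [3.138, 0.143, -0.005]
wrist_force: [1.2, 0.3, -0.2]
width: 0.449
```

Request:
{"method": "play_rows", "body": {"motion": [[0,-0.052,0,0,30],[0,-0.052,0,0,30],[0,-0.05,0,0,30],[0,0,0,0,30],[0,0,0,0,30]]}}

```text
time: 28.15
tool_pos: [0.3835, 0.2392, 0.0851]
tcp_rot: [3.137, 0.145, -0.001]
wrist_force: [0.4, -0.8, -0.2]
width: 0.454
```

```bash
python3 - <<'E'
from h import *
s=read_state(); print(s['tool_pos'],s['width'],s['wrist_force']); rel([.384,.2407,.0862],5.1)
E
```

```text
[0.38350228 0.23920725 0.08508154] 0.4540432426427836 [ 0.37562919 -0.77054595 -0.23972855]
yaw now 5.3 turn 0.0005 | dx 0.0006 dy -0.0014 dz -0.0011 q [ 0.5  -0.02  2.21 -0.    0.95  1.98]
```

Request:
{"method": "play_rows", "body": {"motion": [[0.004,-0.0014,-0.001,0,30],[0.008,0,0,0,30],[0.008,0,0,0,30],[0,0,0,0,30]]}}

```text
time: 28.65
tool_pos: [0.405, 0.2426, 0.0865]
tcp_rot: [-3.138, -0.139, -0.001]
wrist_force: [-0.5, 0.1, -0.8]
width: 0.45
```

Request:
{"method": "play_rows", "body": {"motion": [[0.006,0,0,0,30],[0.006,0,0,0,30],[0,0,0,0,30]]}}

```text
time: 29.02
tool_pos: [0.4166, 0.2441, 0.0865]
tcp_rot: [-3.138, -0.141, -0.002]
wrist_force: [0.8, 0.5, 0.7]
width: 0.451
```

Request:
{"method": "play_rows", "body": {"motion": [[0.005,0,0,0,30],[0.003,0,0,0,30],[0,0,0,0,30]]}}

```text
time: 29.4
tool_pos: [0.4243, 0.2448, 0.0864]
tcp_rot: [-3.138, -0.141, -0.001]
wrist_force: [0.7, -0.0, -0.4]
width: 0.447
```

Request:
{"method": "play_rows", "body": {"motion": [[0.002,0,0,0,30],[0,0,0,0,30]]}}

```text
time: 29.65
tool_pos: [0.4246, 0.2446, 0.086]
tcp_rot: [3.138, 0.14, -0.004]
wrist_force: [-5.5, 0.3, 2.4]
width: 0.45
```

Request:
{"method": "play_rows", "body": {"motion": [[0.002,0,0,0,30],[0,0,0,0,30]]}}

```text
time: 29.9
tool_pos: [0.4253, 0.2445, 0.0858]
tcp_rot: [3.138, 0.14, -0.008]
wrist_force: [-8.7, 0.1, 5.2]
width: 0.445
```

Request:
{"method": "play_rows", "body": {"motion": [[0.0015,0,0,0,30],[0,0,0,0,30]]}}

```text
time: 30.15
tool_pos: [0.4258, 0.2446, 0.0857]
tcp_rot: [3.137, 0.14, -0.011]
wrist_force: [-12.2, -0.9, 8.1]
width: 0.448
```

The x force is rising faster than the spring alone would give, with an upward load as well: the arm sags under load and presses the cap onto the bar. I'll lift slightly and go on.

Request:
{"method": "play_rows", "body": {"motion": [[0,0,-0.0015,0,30],[0,0,0,0,30]]}}

```text
time: 30.4
tool_pos: [0.4266, 0.2445, 0.0864]
tcp_rot: [3.137, 0.141, -0.008]
wrist_force: [-5.8, 1.1, -1.1]
width: 0.453
```

Request:
{"method": "play_rows", "body": {"motion": [[0.001,0,-0.0005,0,30],[0,0,0,0,30]]}}

```text
time: 30.65
tool_pos: [0.4272, 0.2445, 0.0866]
tcp_rot: [3.137, 0.141, -0.009]
wrist_force: [-6.3, 0.9, -1.9]
width: 0.447
```

Request:
{"method": "play_rows", "body": {"motion": [[0.001,0,-0.0002,0,30],[0,0,0,0,30]]}}

```text
time: 30.9
tool_pos: [0.4276, 0.2445, 0.0865]
tcp_rot: [3.137, 0.141, -0.011]
wrist_force: [-8.4, 2.1, -1.8]
width: 0.453
```

Request:
{"method": "play_rows", "body": {"motion": [[0.001,0,-0.0002,0,30],[0,0,0,0,30]]}}

```text
time: 31.15
tool_pos: [0.4281, 0.2445, 0.0865]
tcp_rot: [3.137, 0.141, -0.013]
wrist_force: [-9.6, 1.5, -1.6]
width: 0.451
```

Request:
{"method": "play_rows", "body": {"motion": [[0.001,0,-0.0002,0,30],[0,0,0,0,30]]}}

```text
time: 31.4
tool_pos: [0.4286, 0.2445, 0.0865]
tcp_rot: [3.137, 0.141, -0.015]
wrist_force: [-9.2, 2.0, -0.3]
width: 0.452
```

```bash
python3 - <<'E'
from h import *
s=read_state(); print(s['tool_pos'],s['wrist_force']); save("scene","s_p1"); save("top","t_p1"); save("wrist","w_p1")
E
```

```text
[0.42858642 0.24453666 0.08651347] [-9.21281001  2.04387635 -0.25065434]
```

Request:
{"method": "play_rows", "body": {"motion": [[0.001,0,-0.0002,0,30],[0,0,0,0,30]]}}

```text
time: 31.8
tool_pos: [0.4291, 0.2446, 0.0865]
tcp_rot: [3.136, 0.141, -0.016]
wrist_force: [-11.0, 1.7, -0.9]
width: 0.448
```

Request:
{"method": "play_rows", "body": {"motion": [[0.001,0,-0.0002,0,30],[0,0,0,0,30]]}}

```text
time: 32.05
tool_pos: [0.4296, 0.2446, 0.0865]
tcp_rot: [3.136, 0.14, -0.018]
wrist_force: [-11.2, 2.0, -1.2]
width: 0.449
```

Request:
{"method": "play_rows", "body": {"motion": [[-0.003,0,0.0004,0,30],[0,0,0,0,30]]}}

```text
time: 32.3
tool_pos: [0.4279, 0.2445, 0.0866]
tcp_rot: [3.137, 0.141, -0.013]
wrist_force: [-9.0, 1.2, -2.1]
width: 0.447
```

Request:
{"method": "play_rows", "body": {"motion": [[-0.002,0,0.0004,0,30],[0,0,0,0,30]]}}

```text
time: 32.55
tool_pos: [0.4272, 0.2445, 0.0867]
tcp_rot: [3.137, 0.141, -0.009]
wrist_force: [-5.2, 1.3, -2.2]
width: 0.451
```

Request:
{"method": "play_rows", "body": {"motion": [[-0.0015,0,0.0003,0,30],[0,0,0,0,30]]}}

```text
time: 32.8
tool_pos: [0.4271, 0.2445, 0.0869]
tcp_rot: [3.137, 0.141, -0.005]
wrist_force: [-4.7, 1.1, -6.0]
width: 0.454
```

Request:
{"method": "play_rows", "body": {"motion": [[-0.002,0,0.0012,0,30],[0,0,0,0,30]]}}

```text
time: 33.05
tool_pos: [0.427, 0.2446, 0.0869]
tcp_rot: [3.138, 0.141, 0.001]
wrist_force: [-0.5, -1.2, -5.7]
width: 0.449
```

Request:
{"method": "play_rows", "body": {"motion": [[-0.0015,0,0.0005,0,30],[0,0,0,0,30]]}}

```text
time: 33.3
tool_pos: [0.4268, 0.2447, 0.087]
tcp_rot: [-3.138, -0.141, -0.005]
wrist_force: [5.2, -2.7, -5.8]
width: 0.448
```

The cap holds against a 5 N pull, so it's latched. I'll relax, release, lift away and look.

Request:
{"method": "play_rows", "body": {"motion": [[0.0018,0,0.0012,0,30],[0,0,0,0,30],[0,0,0,0,60],[0,0,0,0,70],[0,0,0,0,70]]}}

```text
time: 33.92
tool_pos: [0.4274, 0.2453, 0.0856]
tcp_rot: [-3.138, -0.141, -0.001]
wrist_force: [-0.4, 0.2, -0.9]
width: 0.821
```

Request:
{"method": "play_rows", "body": {"motion": [[0,0,-0.03,0,75],[0,0,-0.06,0,75],[-0.01,0,-0.06,0,75],[-0.02,0,0,0,75],[0,0,0,0,75]]}}

```text
time: 34.55
tool_pos: [0.3961, 0.2422, 0.2352]
tcp_rot: [-3.138, -0.142, -0.001]
wrist_force: [1.0, 0.1, -0.5]
width: 0.884
```

```bash
python3 - <<'E'
from h import *
s=read_state(); print(s['time'],s['tool_pos'],s['width'],s['wrist_force'])
a=save("wrist","w_end");b=save("top","t_end");c=save("scene","s_end")
f=lambda im,x,y,w,h:cv2.resize(im[y:y+h,x:x+w],(400,300),interpolation=cv2.INTER_CUBIC)
cv2.imwrite("pics/end.png",np.vstack([np.hstack([f(a,160,60,200,150),f(b,90,170,120,90)]),np.hstack([f(c,320,90,120,90),f(c,0,0,512,384)])]))
E
```

```text
34.55 [0.39612905 0.24215483 0.23523333] 0.8844200978864218 [ 1.0334488   0.05369246 -0.45419118]
```

View pics/end.png

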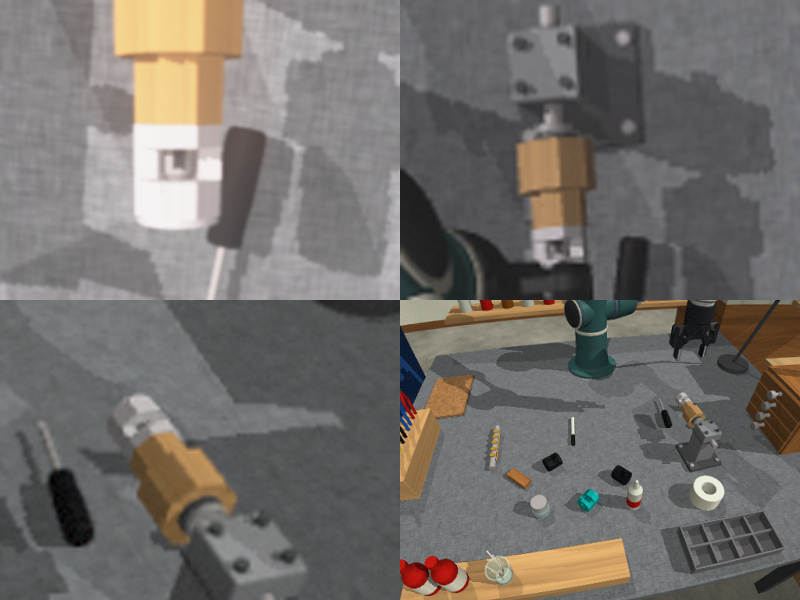

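The stack is closed up with no gaps: big, small, then cap. The catch shows in the cap's window at (177,162), and everything else on the bench is where it was. I'm handing in.

```bash
python3 -c "
from workcell import *
print(finish_job())"
```

```text
the job is handed in; nothing more can be done
None
```

The mandrel is built up as asked and handed in at about 34.6 s. The large former is against the collar, the small former is against the large one, and the silver cap is on, window up and open end first.

- **Catch:** I pressed the stack back until the catch snapped into the cap's window. A 5 N pull did not move the cap.
- **Force:** Readings came between moves, not continuously. The highest was about 12 N along the bar plus 8 N downward, roughly 15 N in all. That happened when the arm sagged and pressed the cap onto the bar; a slight lift cured it. The rest of the press stayed near 11 N.
- **Last pictures:** They show no gaps in the stack and the catch up in the window. By eye, the other things on the bench look unmoved. The gripper was clear of everything.
- **Small misses:** I re-gripped the large former once because the first grip was about 8 mm off, and I turned the wrong way once above the mandrel. Neither disturbed anything. No final check failed.

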